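# Move the row of test specimens to the second rack in reverse order

## Robot

A 6-joint arm with a two-finger parallel gripper is mounted at the origin on a cart in front of the work surface, level with it; the furniture and walls round the work are solid. World frame = base frame: x ahead of the robot, y to its left, z up, the work surface at z = 0. Lengths are in mm, angles in rad, forces in N, time in s.
With the tool pointing down it reaches from about 325 to 750 mm from the base axis. Payload 7.6 kg.
Tool frame: the origin (TCP) lies on the centre line of the jaws, within the pads' length; the fingertips stand 17 mm ahead of it and the grasp point (between the pads) lies 2 mm behind it (manip.nose_length is the distance from the TCP to the fingertips, in mm); z points along the fingers, y is the line along which they close (so a half turn about z gives the same grasp; the last joint's range is limited). The gripper opens to 85 mm and grips with 20 to 120 N. Pads are 22 mm wide; open, the fingers measure 114 mm over their backs; the gripper's body (76 mm by 85 mm) begins 54 mm behind the grasp point. The pads swing forward as they close: fully open they stand 13 mm farther back than shut.
Start: joints at [-1.404, 0.052, 1.401, -0, 1.689, -0.07], TCP at [123.185, -510.362, 248.323] pointing down, gripper open.
Joint ranges: [-2.9, 2.9], [-0.91, 2.17], [0.12, 2.37], [-1.06, 4.2], [0.26, 2.73], [-2.93, 2.93]. Speed limits (rad/s): [2.57, 2.57, 3.01, 3.14, 3.14, 3.14].

## Interface

Orientations are given as a rotation vector (axis times angle).
In Python, from workcell import manip gives the robot as it stands.
- The arm moves only by the shell command python3 -m creep 'ROWS'. ROWS is JSON, a list that holds one entry, the list of rows, each a list of 7 numbers: the turn, a rotation vector about the tool's x, y, z in units of 5 degrees (1.0 is 5 degrees), then the shift along the tool's x, y, z in units of 40 mm (1.0 is 40 mm), then the closure, from -1 (fully open) to 1 (shut). A call has 1 to 12 rows; each row shifts and turns the commanded pose from where the row before left it, along the tool's axes as they then stand; what a row does not reach is not made up. A row lasts 1/8 s, in which the tool goes at most 62.5 mm and 10.7 degrees, less where a joint would pass 70% of its speed; a pose out of reach is approached as far as the arm can. A call is refused whole if a number of a shift passes 1 or a number of a turn 1, either way. A call with a gripper value outside its range is refused whole. The fingers move at their own pace and stop on an object; the grip force is fixed at half the most. Time passes only in rows, so rows that do not move let the fingers close. It gives the time, the measured TCP pose, the force, the opening and the grip force at its end, in the units of the state.
- manip.get_state(): the state, without advancing time (a new reading comes with each control period).
- manip.get_image(name): name is "scene" or "top"; returns the picture (420x560x3 uint8, red, green, blue); there is no depth.
- manip.get_calibration(name): a dict with "intrinsics" (3x3 intrinsics, pixels), "extrinsics" (4x4, takes a point from camera to world coordinates). Camera axes: x right, y up, looking along -z (the intrinsics and any distortion apply to the point x, -y, -z); pixel columns grow to the right and rows downward; lengths in mm; the calibration is good to about 2 mm. A picture is of the moment at which its call begins. get_calibration takes no time and is no camera call.
- manip.sign_off(): hands the job in; it is judged then, once.
The state is a dict: "time": time; "joint_positions": joint angles; "joint_vel": joint speeds; "joint_torque": joint torques, N m; "eef_pos": TCP position; "tcp_rot": TCP orientation; "contact_force": force on the tool from outside, world axes, zero at the start; "wrist_torque": the same for the moment, N m; "gripper_width": opening from 0.0 (shut) to 1.0 (fully open); "gripper_force": force on a finger pad.
Only numpy, scipy, OpenCV 4.12 (cv2) and the standard library are available. Lean on these libraries where they do the work, as an engineer would, in place of code of your own. Each camera call takes 0.05 s, during which the arm holds its last target. There are 200 camera calls.

## Task

The second round of readings runs the other way, so move the three test cups and the moisture tin from the blue-ended rack to the yellow-ended rack in reverse order: the one that stood leftmost on the blue rack, as the robot sees it, goes on the rightmost pad of the yellow rack, the next one on the pad beside it, and so on. Keep each one upright, set it down gently in the middle of its pad rather than dropping it, and let go.

Things in the scene. Friction and masses are not known exactly. Their poses are not given: they have to be found in the camera images.
- blue_rack: Fixed aluminium rack, 320 mm along y, 90 along x, upright blue end plates at y = +-157 mm, 43 mm high; on either side of the bench, turned up to 0.2 rad. Origin: centre of its underside; x points away from the robot, y to its left. Four round black pads, 66 mm across, tops at z = 16 mm, centred at y = +114, +38, -38, -114 mm, x = 0 (also listed as the seats); the four stand here at first.
- yellow_rack: Fixed aluminium rack, 320 mm along y, 90 along x, upright yellow end plates at y = +-157 mm, 43 mm high; on either side of the bench, turned up to 0.2 rad. Origin: centre of its underside; x points away from the robot, y to its left. Four round black pads, 66 mm across, tops at z = 16 mm, centred at y = +114, +38, -38, -114 mm, x = 0; empty at first. (Bystander: tall trays, x over 0.4, y over 0.45 m.)
- steel_cup: Plain grey steel test cup, empty and open on top, 43 mm in diameter, 50 mm tall, about 0.12 kg, the tallest and narrowest of the four. Origin at the centre of its underside, z axis up. Loose; it starts on any one of the pads of the blue rack; grasp it by the outside wall.
- brass_cup: Yellowish brass test cup packed level with a dark specimen, 58 mm in diameter, 40 mm tall, about 0.12 kg. Origin at the centre of its underside, z axis up. Loose; it starts on any one of the pads of the blue rack; grasp it by the outside wall.
- short_cup: Silver-grey aluminium test cup packed level with a dark specimen, 53 mm in diameter, 36 mm tall, about 0.12 kg. Origin at the centre of its underside, z axis up. Loose; it starts on any one of the pads of the blue rack; grasp it by the outside wall.
- tin: Closed silver aluminium moisture tin with a lid that does not come off, 61 mm in diameter, 34 mm tall, about 0.045 kg. Origin at the centre of its underside, z axis up. Loose; it starts on any one of the pads of the blue rack; grasp it by the outside wall.
- seat_steel_cup: The round black rubber pad of the blue rack, 66 mm across, 3 mm thick, fixed, on which the steel cup stands at the start. Origin at the centre of its underside; it marks which place in the row that one had.
- seat_brass_cup: The round black rubber pad of the blue rack, 66 mm across, 3 mm thick, fixed, on which the brass cup stands at the start. Origin at the centre of its underside; it marks which place in the row that one had.
- seat_short_cup: The round black rubber pad of the blue rack, 66 mm across, 3 mm thick, fixed, on which the short cup stands at the start. Origin at the centre of its underside; it marks which place in the row that one had.
- seat_tin: The round black rubber pad of the blue rack, 66 mm across, 3 mm thick, fixed, on which the moisture tin stands at the start. Origin at the centre of its underside; it marks which place in the row that one had.
Not all that is in view belongs to the job. Leave any red look-alike of the steel_cup alone. What is shaped like the tin but green is not meant.

How it is judged:
By the outcome, as a careful person would: the job done as asked, in the order asked, and still so for the second after the job is handed in, with the robot touching nothing.
It also fails if it takes over 109 s, if anything falls off the work surface, if the arm or the gripper's body presses on something with over 40 N, if the wrist force passes 120 N, or if a joint passes its speed limit or range.

## Working session

There is one attempt and no reset: what is moved stays moved. The work goes in short steps, Python scripts to look and compute and a shell command to move; the robot and the scene stay as the last step left them, time stands still between calls to the robot, and variables do not carry over. Pictures are saved under pics/ and viewed, at most 14 in all, crops included, and the job is handed in when it is done.

```bash
mkdir -p pics
python3 - <<'E'
from workcell import manip
import cv2,numpy as np
for n in("scene","top"):
    cv2.imwrite(f"pics/{n}0.png",cv2.cvtColor(manip.get_image(n),cv2.COLOR_RGB2BGR))
    c=manip.get_calibration(n);print(n,{k:np.round(v,3).tolist() if not isinstance(v,str) else v for k,v in c.items()})
print(manip.get_state(),manip.nose_length)
E
```

```text
scene {'intrinsics': [[466.353, 0.0, 285.241], [0.0, 466.353, 207.717], [0.0, 0.0, 1.0]], 'extrinsics': [[-0.908, 0.304, -0.289, 198.776], [-0.419, -0.684, 0.597, 699.344], [-0.016, 0.663, 0.748, 916.636], [0.0, 0.0, 0.0, 1.0]]}
top {'intrinsics': [[441.385, 0.0, 276.446], [0.0, 441.385, 211.78], [0.0, 0.0, 1.0]], 'extrinsics': [[0.01, 0.997, -0.079, 395.225], [-1.0, 0.009, -0.014, -7.964], [-0.013, 0.079, 0.997, 1402.632], [0.0, 0.0, 0.0, 1.0]]}
{'time': 0.1, 'joint_positions': array([-1.40426654e+00,  5.27628741e-02,  1.40158885e+00, -3.01327628e-05,
        1.68860576e+00, -7.02972392e-02]), 'joint_vel': array([-0.00057731,  0.00048163, -0.00197761, -0.00035092, -0.00116253,
        0.00078893]), 'joint_torque': array([ 1.30782006e-03, -3.82583034e+01, -3.60987175e+01, -5.04428942e-05,
        4.83466778e-03,  2.90683965e-05]), 'eef_pos': array([ 123.15192661, -510.10815796,  247.57968091]), 'tcp_rot': array([-3.11824143e+00, -3.70971894e-01,  1.50003665e-04]), 'contact_force': array([-0.29574825, -0.73613278,  0.02086572]), 'wrist_torque': array([-0.0603819 , -0.04016599,  0.01259585]), 'gripper_force': 0.0, 'gripper_width': 1.0021174331795821} 17.0
```

View pics/top0.png

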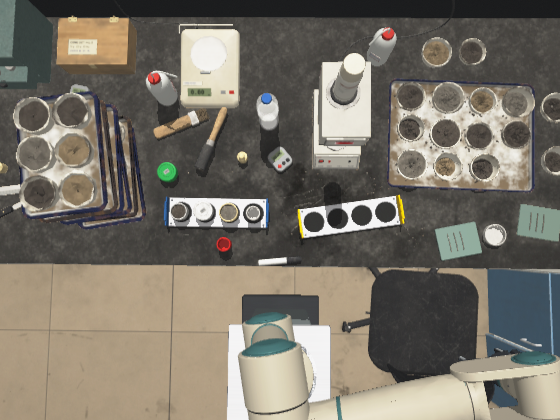

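View pics/scene0.png

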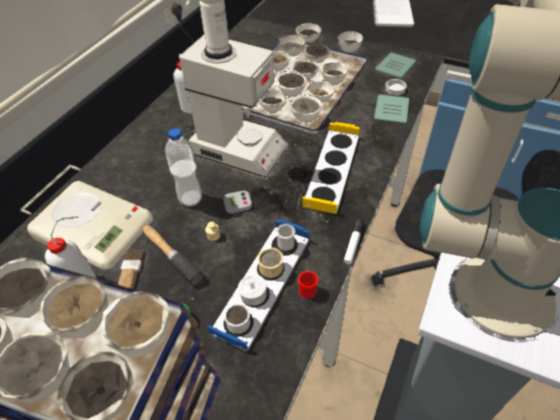

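The top view has the blue rack on the left (px 165–268, row 212) holding, left to right, what look like the short cup, tin, brass and steel. The yellow rack is empty at px 299–404. The red cup is at (223,244) and the green tin at (166,172). The scene view agrees on the order.

```bash
cat > h.py <<'E'
from workcell import manip
import cv2,numpy as np
def cast(n,uv,z):
    c=manip.get_calibration(n);K=np.array(c["intrinsics"]);T=np.array(c["extrinsics"])
    p=cv2.undistortPoints(np.array(uv,float).reshape(-1,1,2),K,np.array(c.get("distortion",np.zeros(5)),float))[:,0]
    d=np.c_[p[:,0],-p[:,1],-np.ones(len(p))]@T[:3,:3].T
    return T[:3,3]+d*((z-T[2,3])/d[:,2])[:,None]
def blobs(m,amin=15,box=None):
    n,l,s,c=cv2.connectedComponentsWithStats(m.astype(np.uint8))
    return [(c[i],s[i]) for i in range(1,n) if s[i][4]>=amin]
E
python3 - <<'E'
from h import *
im=cv2.imread("pics/top0.png");hsv=cv2.cvtColor(im,cv2.COLOR_BGR2HSV)
H,S,V=[hsv[...,i].astype(int) for i in range(3)]
roi=np.zeros(H.shape,bool);roi[185:245,150:420]=1
for nm,m in(("blue",(H>95)&(H<130)&(S>120)&(V>60)),("yellow",(H>18)&(H<35)&(S>170)&(V>120))):
    for c,s in blobs(m&roi): print(nm,c.round(1),s,cast("top",c,40).round(0))
# pads: dark circles inside yellow rack
roi[:,:]=0;roi[200:235,303:400]=1
for c,s in blobs((V<70)&roi,60): print("pad",c.round(1),s,cast("top",c,16).round(1))
crop=cv2.resize(im[185:260,150:420],None,fx=2.9,fy=2.9,interpolation=cv2.INTER_CUBIC)
sc=cv2.imread("pics/scene0.png")[215:355,200:330]
sc=cv2.resize(sc,None,fx=2.6,fy=2.6,interpolation=cv2.INTER_CUBIC)
out=np.zeros((600,790,3),np.uint8);out[:217,:783]=crop[:217,:783];out[225:225+sc.shape[0],:sc.shape[1]]=sc
cv2.imwrite("pics/c1.png",out)
E
```

```text
blue [165.9 210.7] [164 197   5  29 108] [[503. 355.  40.]]
blue [266.9 212.7] [266 198   3  30  73] [[500.  41.  40.]]
yellow [400.4 208.9] [396 195   9  29 125] [[ 515. -371.   40.]]
yellow [299.7 223.6] [298 209   5  29  61] [[467. -61.  40.]]
pad [324.5 202.2] [303 200  57   8 226] [[ 536.5 -139.9   16. ]]
pad [385.2 211.6] [376 203  19  19 292] [[ 508.5 -330.1   16. ]]
pad [361.  214.9] [352 206  19  19 294] [[ 497.3 -254.4   16. ]]
pad [337.1 218.1] [328 209  19  19 299] [[ 486.6 -179.4   16. ]]
pad [313.3 221.7] [304 213  20  19 291] [[ 474.7 -104.8   16. ]]
pad [372.6 230.4] [332 225  68  10 158] [[ 449.1 -290.3   16. ]]
```

View pics/c1.png

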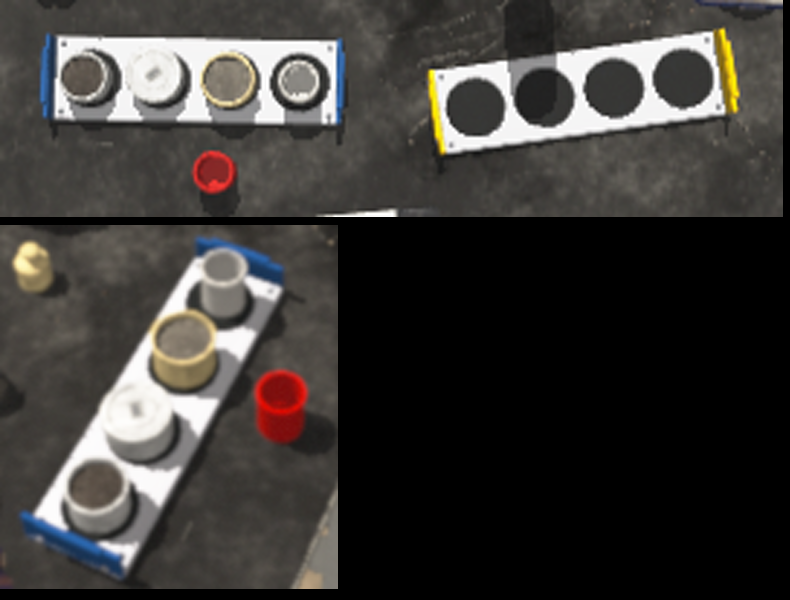

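The crop confirms the blue rack order, left to right: short cup, tin, brass, steel. So the yellow pads from the right get short, tin, brass, steel, at pads (508,-330), (497,-254), (487,-179), (475,-105). The rack yaw is about +8.5°.

Run:
```python
from h import *
for n,u,v,z in(("short",84,76,52),("tin",156,75,50),("brass",229,80,56),("steel",301,80,66)):
    print(n,cast("top",[150+u/2.9,185+v/2.9],z).round(1))
# scene cross-check: tops
for n,u,v,z in(("short",97,482,52),("tin",138,413,50),("brass",184,337,56),("steel",223,265,66)):
    print(n,cast("scene",[200+u/2.6,215+(v-225)/2.6],z).round(1))
```

```text
short [[501.2 311.1  52. ]]
tin [[503.1 234.8  50. ]]
brass [[498.  156.3  56. ]]
steel [[497.9  79.5  66. ]]
short [[500.3 315.5  52. ]]
tin [[500.6 244.5  50. ]]
brass [[497.3 163.3  56. ]]
steel [[496.4  84.2  66. ]]
```

```bash
python3 -m creep '[[[0,0,-1,0,0,0,-1],[0,0,-1,0,0,0,-1],[0,0,-1,0,0,0,-1],[0,0,-1,0,0,0,-1],[0,0,-1,0,0,0,-1],[0,0,-1,0,0,0,-1],[0,0,-1,0,0,0,-1],[0,0,-1,0,0,0,-1],[0,0,-1,0,0,0,-1],[0,0,-1,0,0,0,-1],[0,0,-1,0,0,0,-1],[0,0,-1,0,0,0,-1]]]'
python3 -m creep '[[[0,0,-1,0,0,0,-1],[0,0,-1,0,0,0,-1],[0,0,-1,0,0,0,-1],[0,0,-0.3,0,0,0,-1],[0,0,0,1,1,0,-1],[0,0,0,1,1,0,-1],[0,0,0,1,1,0,-1],[0,0,0,1,1,0,-1],[0,0,0,1,1,0,-1],[0,0,0,1,1,0,-1],[0,0,0,1,1,0,-1],[0,0,0,1,1,0,-1]]]'
python3 -c "
from h import *
s=manip.get_state();print(s['eef_pos'],s['tcp_rot'],s['joint_positions'])"
```

```text
time: 1.6
eef_pos: [123.2, -510.2, 247.8]
tcp_rot: [-2.513, -1.884, -0.001]
contact_force: [-0.1, 0.0, 0.7]
gripper_width: 1.001
gripper_force: 0.0
time: 3.1
eef_pos: [443.8, -188.4, 248.3]
tcp_rot: [2.221, 2.221, -0.0]
contact_force: [0.7, -0.2, -0.2]
gripper_width: 0.999
gripper_force: 0.0
[ 443.84251045 -188.42385013  248.27263756] [ 2.22117793e+00  2.22126601e+00 -1.39869765e-04] [-4.77975369e-01 -6.97988014e-02  1.52204989e+00 -1.80063572e-04
  1.68907264e+00 -4.78036294e-01]
```

```bash
python3 -m creep '[[[0,0,0,0.95,0.19,0,-1],[0,0,0,0.95,0.19,0,-1],[0,0,0,0.95,0.19,0,-1],[0,0,0,0.95,0.19,0,-1],[0,0,0,0.95,0.19,0,-1],[0,0,0,1,0.19,0,-1],[0,0,0,1,0.2,0,-1],[0,0,0,0,0,0.9,-1],[0,0,0,0,0,0.9,-1],[0,0,0,0,0,0.9,-1],[0,0,0,0,0,0.75,-1],[0,0,0,0,0,0,-1]]]'
python3 - <<'E'
from h import *
a=cv2.cvtColor(manip.get_image("top"),cv2.COLOR_RGB2BGR)[185:255,150:280]
b=cv2.cvtColor(manip.get_image("scene"),cv2.COLOR_RGB2BGR)[190:350,200:340]
a=cv2.resize(a,None,fx=3,fy=3);b=cv2.resize(b,None,fx=2.8,fy=2.8)
o=np.zeros((460,790,3),np.uint8);o[:210,:390]=a;o[:448,395:787]=b
cv2.imwrite("pics/c2.png",o)
E
```

```text
time: 4.6
eef_pos: [494.5, 79.9, 107.8]
tcp_rot: [-2.218, -2.219, 0.007]
contact_force: [-0.5, -0.7, -0.4]
gripper_width: 0.993
gripper_force: 0.0
```

View pics/c2.png

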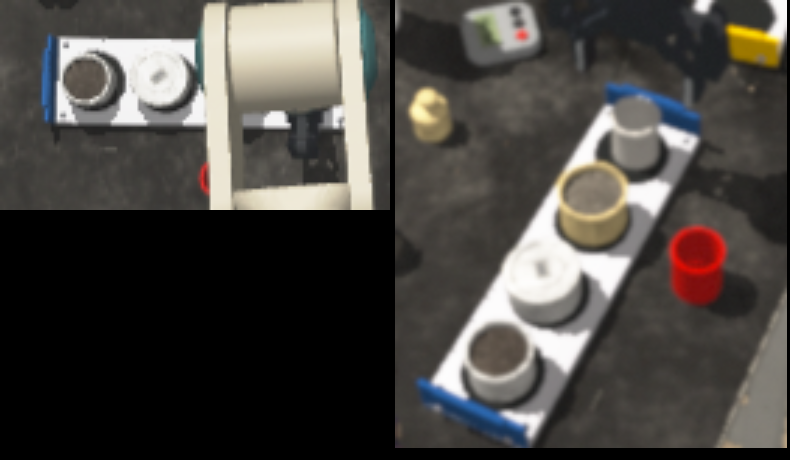

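The crop shows the open fingers straddling the steel cup's line. The tips are at about (268,213) and (305,226) in scene pixels.

```bash
python3 -m creep '[[[0,0,0,0,0,0,-1]]]'
python3 - <<'E'
from h import *
print(cast("scene",[[268,213],[305.4,225.7]],104))
E
```

```text
time: 4.82
eef_pos: [497.0, 80.1, 112.1]
tcp_rot: [2.219, 2.221, 0.004]
contact_force: [-0.3, 0.8, -0.5]
gripper_width: 1.001
gripper_force: 0.0
[[542.11107102  81.72477432 104.        ]
 [448.47021014  81.37946152 104.        ]]
```

```bash
python3 -m creep '[[[0,0,0,0.03,0,0.6,-1],[0,0,0,0,0,0.6,-1],[0,0,0,0,0,0.6,-1],[0,0,0,0,0,0,-1],[0,0,0,0,0,0,1],[0,0,0,0,0,0,1],[0,0,0,0,0,0,1],[0,0,0,0,0,0,1],[0,0,0,0,0,0,1],[0,0,0,0,0,0,1]]]'
```

```text
time: 6.08
eef_pos: [497.0, 81.3, 39.7]
tcp_rot: [2.219, 2.221, 0.003]
contact_force: [-1.0, -0.4, 6.6]
gripper_width: 0.476
gripper_force: 59.7
```

```bash
python3 -m creep '[[[0,0,0,0,0,-0.7,1],[0,0,0,0,0,-0.7,1],[0,0,0,0,0,-0.6,1],[0,0,0,-0.93,-0.11,0,1],[0,0,0,-0.93,-0.11,0,1],[0,0,0,-0.93,-0.11,0,1],[0,0,0,-0.93,-0.11,0,1],[0,0,0,-0.93,-0.12,0,1],[0,0,0,0,0,0.5,1],[0,0,0,0,0,0.5,1],[0,0,0,0,0,0,1],[0,0,0,0,0,0,1]]]'
```

```text
time: 7.58
eef_pos: [474.2, -104.8, 79.1]
tcp_rot: [2.219, 2.222, 0.0]
contact_force: [0.5, 0.3, -0.3]
gripper_width: 0.478
gripper_force: 60.6
```

```bash
python3 -m creep '[[[0,0,0,0,0,0.3,1],[0,0,0,0,0,0.3,1],[0,0,0,0,0,0.2,1],[0,0,0,0,0,0.1,1],[0,0,0,0,0,0.05,1],[0,0,0,0,0,0.02,1],[0,0,0,0,0,0,1],[0,0,0,0,0,0,1]]]'
```

```text
time: 8.57
eef_pos: [474.2, -104.8, 39.8]
tcp_rot: [2.22, 2.222, 0.0]
contact_force: [-0.4, -0.1, 0.7]
gripper_width: 0.472
gripper_force: 60.5
```

```bash
python3 -m creep '[[[0,0,0,0,0,0.01,1],[0,0,0,0,0,0,0.2],[0,0,0,0,0,0,-0.3],[0,0,0,0,0,0,-1],[0,0,0,0,0,0,-1],[0,0,0,0,0,-0.6,-1],[0,0,0,0,0,-0.6,-1],[0,0,0,0,0,-0.6,-1],[0,0,0,0,0,-0.2,-1],[0,0,0,0,0,0,-1]]]'
python3 - <<'E'
from h import *
t=cv2.cvtColor(manip.get_image("top"),cv2.COLOR_RGB2BGR)
s=cv2.cvtColor(manip.get_image("scene"),cv2.COLOR_RGB2BGR)
b=cv2.resize(s[110:260,250:400],None,fx=3,fy=3)
cv2.imwrite("pics/c3.png",np.hstack([b]))
E
```

```text
time: 9.82
eef_pos: [474.0, -104.8, 119.0]
tcp_rot: [2.22, 2.222, 0.0]
contact_force: [-0.5, -0.3, -1.0]
gripper_width: 0.999
gripper_force: 0.0
```

View pics/c3.png

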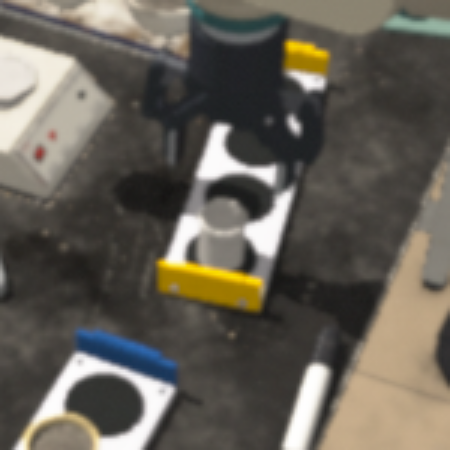

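The steel cup stands upright on the leftmost yellow pad. In the crop its base is at about (222,262), centred on the pad. Next is the brass cup.

```bash
python3 -m creep '[[[0,0,0,0.94,0.08,0,-1],[0,0,0,0.94,0.08,0,-1],[0,0,0,0.94,0.08,0,-1],[0,0,0,0.94,0.09,0,-1],[0,0,0,0.94,0.09,0,-1],[0,0,0,0.95,0.09,0,-1],[0,0,0,0.95,0.09,0,-1],[0,0,0,0,0,0.2,-1],[0,0,0,0,0,0,-1],[0,0,0,0,0,0,-1]]]'
python3 -m creep '[[[0,0,0,0,0,0.6,-1],[0,0,0,0,0,0.6,-1],[0,0,0,0,0,0.6,-1],[0,0,0,0,0,0,-1],[0,0,0,0,0,0,1],[0,0,0,0,0,0,1],[0,0,0,0,0,0,1],[0,0,0,0,0,0,1],[0,0,0,0,0,0,1],[0,0,0,0,0,0,1]]]'
```

```text
time: 11.18
eef_pos: [497.5, 158.3, 110.7]
tcp_rot: [-2.221, -2.221, 0.001]
contact_force: [0.5, -0.0, -0.2]
gripper_width: 1.002
gripper_force: 0.0
time: 12.42
eef_pos: [498.9, 159.4, 41.2]
tcp_rot: [2.219, 2.221, 0.005]
contact_force: [-1.0, -0.4, 6.1]
gripper_width: 0.644
gripper_force: 63.7
```

```bash
python3 -m creep '[[[0,0,0,0,0,-0.7,1],[0,0,0,0,0,-0.9,1],[0,0,0,0,0,-0.9,1],[0,0,0,-0.93,-0.03,-0.5,1],[0,0,0,-0.94,-0.03,0,1],[0,0,0,-0.94,-0.03,0,1],[0,0,0,-0.94,-0.03,0,1],[0,0,0,-0.94,-0.03,0,1],[0,0,0,-0.94,-0.03,0,1],[0,0,0,-0.94,-0.04,0,1],[0,0,0,-0.94,-0.04,0,1],[0,0,0,-0.94,-0.04,0,1]]]'
python3 -m creep '[[[0,0,0,0,0,0.5,1],[0,0,0,0,0,0.9,1],[0,0,0,0,0,0.6,1],[0,0,0,0,0,0,1],[0,0,0,0,0,0,1]]]'
```

```text
time: 13.92
eef_pos: [485.8, -180.0, 159.7]
tcp_rot: [2.22, 2.222, 0.0]
contact_force: [0.1, -0.3, -1.6]
gripper_width: 0.641
gripper_force: 63.8
time: 14.55
eef_pos: [486.7, -179.0, 80.6]
tcp_rot: [2.219, 2.221, 0.001]
contact_force: [0.8, 0.3, -1.2]
gripper_width: 0.641
gripper_force: 63.8
```

```bash
python3 -m creep '[[[0,0,0,0,0,0.3,1],[0,0,0,0,0,0.3,1],[0,0,0,0,0,0.2,1],[0,0,0,0,0,0.1,1],[0,0,0,0,0,0.06,1],[0,0,0,0,0,0.03,1],[0,0,0,0,0,0.01,1],[0,0,0,0,0,0,1],[0,0,0,0,0,0,1]]]'
```

```text
time: 15.68
eef_pos: [486.6, -179.0, 41.2]
tcp_rot: [2.219, 2.222, 0.001]
contact_force: [-6.6, 2.8, 11.7]
gripper_width: 0.64
gripper_force: 65.0
```

```bash
python3 -m creep '[[[0,0,0,0,0,0,0.2],[0,0,0,0,0,0,-0.2],[0,0,0,0,0,0,-1],[0,0,0,0,0,0,-1],[0,0,0,0,0,-0.6,-1],[0,0,0,0,0,-0.7,-1],[0,0,0,0,0,-0.7,-1],[0,0,0,0,0,0,-1]]]'
python3 -m creep '[[[0,0,0,0.94,0.03,0,-1],[0,0,0,0.94,0.03,0,-1],[0,0,0,0.94,0.03,0,-1],[0,0,0,0.94,0.03,0,-1],[0,0,0,0.94,0.03,0,-1],[0,0,0,0.94,0.03,0,-1],[0,0,0,0.95,0.03,0,-1],[0,0,0,0.95,0.04,0,-1],[0,0,0,0.95,0.04,0,-1],[0,0,0,0.95,0.04,0,-1],[0,0,0,0.95,0.04,0,-1],[0,0,0,0,0,0,-1]]]'
python3 - <<'E'
from h import *
print(manip.get_state()['eef_pos'])
t=cv2.cvtColor(manip.get_image("top"),cv2.COLOR_RGB2BGR)
s=cv2.cvtColor(manip.get_image("scene"),cv2.COLOR_RGB2BGR)
a=cv2.resize(t[190:240,280:420],None,fx=2.8,fy=2.8);b=cv2.resize(s[110:350,200:370],None,fx=2.3,fy=2.3)
o=np.zeros((560,790,3),np.uint8);o[:140,:392]=a;o[:552,396:787]=b
cv2.imwrite("pics/c4.png",o)
E
```

```text
time: 16.68
eef_pos: [487.2, -179.3, 121.3]
tcp_rot: [2.217, 2.219, 0.003]
contact_force: [0.6, -0.3, -0.4]
gripper_width: 0.999
gripper_force: 0.0
time: 18.18
eef_pos: [499.4, 238.7, 117.2]
tcp_rot: [-2.216, -2.225, 0.003]
contact_force: [-0.3, -2.0, 0.0]
gripper_width: 1.002
gripper_force: 0.0
[499.41098063 238.70080784 117.19849091]
```

View pics/c4.png

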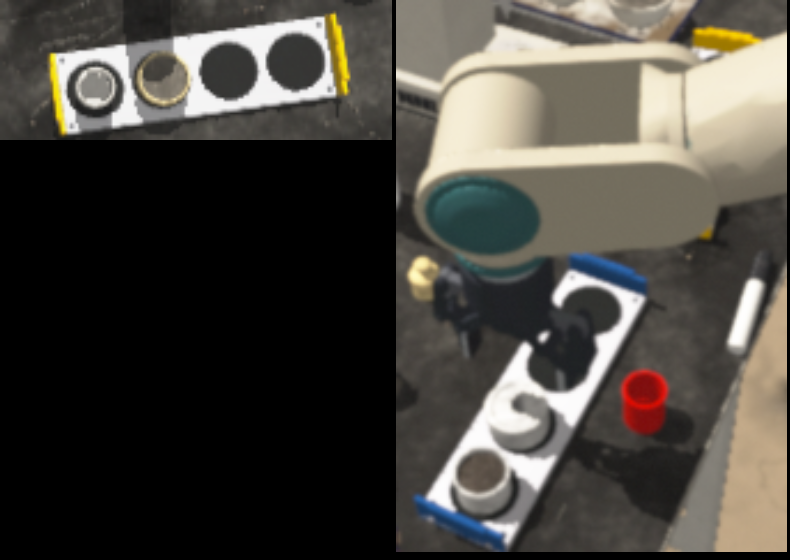

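Steel and brass sit on the two left yellow pads, with tops at about (314,219.6) and (338,217.9) in the top image. The gripper hovers over the tin, with tips at about crop (466,350) and (562,378).

```bash
python3 - <<'E'
from h import *
print(cast("top",[280+162/2.8,190+78/2.8],56),cast("top",[280+95.5/2.8,190+84/2.8],66))
f=lambda u,v,z:cast("scene",[200+(u-396)/2.3,110+v/2.3],z)
print(f(466,350,113),f(562,380,113),f(519,408,50),f(484,468,52))
E
python3 -m creep '[[[0,0,0,0,0,0,-1]]]'
```

```text
[[ 484.83242386 -176.77387954   56.        ]] [[ 477.01713308 -103.67552232   66.        ]]
[[550.01800555 242.75211247 113.        ]] [[456.23031001 236.01389523 113.        ]] [[499.67471664 244.28798834  50.        ]] [[498.87067341 313.90798054  52.        ]]
time: 18.4
eef_pos: [500.2, 235.9, 118.4]
tcp_rot: [-2.221, -2.221, 0.002]
contact_force: [-0.4, -0.3, 0.2]
gripper_width: 1.0
gripper_force: 0.0
```

```bash
python3 -m creep '[[[0,0,0,0.04,0,0.7,-1],[0,0,0,0,0,0.7,-1],[0,0,0,0,0,0.58,-1],[0,0,0,0,0,0,-1],[0,0,0,0,0,0,1],[0,0,0,0,0,0,1],[0,0,0,0,0,0,1],[0,0,0,0,0,0,1],[0,0,0,0,0,0,1],[0,0,0,0,0,0,1]]]'
python3 -m creep '[[[0,0,0,0,0,-0.3,1],[0,0,0,0,0,-0.6,1],[0,0,0,0,0,-0.6,1],[0,0,0,0,0,-0.9,1],[0,0,0,0,0,-0.6,1],[0,0,0,0,0,0,1]]]'
```

```text
time: 19.65
eef_pos: [501.5, 238.8, 42.0]
tcp_rot: [2.219, 2.221, 0.005]
contact_force: [1.3, -0.6, 6.3]
gripper_width: 0.694
gripper_force: 65.1
time: 20.4
eef_pos: [501.2, 238.9, 162.6]
tcp_rot: [2.219, 2.221, 0.007]
contact_force: [0.1, -0.2, -0.7]
gripper_width: 0.701
gripper_force: 64.5
```

```bash
python3 -m creep '[[[0,0,0,-0.95,0,0,1],[0,0,0,-0.95,0,0,1],[0,0,0,-0.95,0,0,1],[0,0,0,-0.95,0,0,1],[0,0,0,-0.95,0,0,1],[0,0,0,-0.95,0,0,1],[0,0,0,-0.95,0,0,1],[0,0,0,-0.95,0,0,1],[0,0,0,-0.95,0,0,1],[0,0,0,-0.95,0,0,1],[0,0,0,-0.95,-0.05,0,1],[0,0,0,-0.95,-0.05,0,1]]]'
python3 -m creep '[[[0,0,0,-0.93,0,0,1],[0,0,0,0,0,0.5,1],[0,0,0,0,0,0.9,1],[0,0,0,0,0,0.6,1],[0,0,0,0,0,0,1],[0,0,0,0,0,0,1]]]'
```

```text
time: 21.9
eef_pos: [496.1, -218.4, 158.3]
tcp_rot: [-2.219, -2.221, 0.001]
contact_force: [-0.4, 0.4, -1.0]
gripper_width: 0.698
gripper_force: 64.5
time: 22.65
eef_pos: [497.1, -254.8, 80.5]
tcp_rot: [2.219, 2.222, 0.0]
contact_force: [0.2, -0.2, 0.3]
gripper_width: 0.697
gripper_force: 64.6
```

```bash
python3 -m creep '[[[0,0,0,0,0,0.3,1],[0,0,0,0,0,0.3,1],[0,0,0,0,0,0.2,1],[0,0,0,0,0,0.08,1],[0,0,0,0,0,0.04,1],[0,0,0,0,0,0.02,1],[0,0,0,0,0,0.01,1],[0,0,0,0,0,0,1],[0,0,0,0,0,0,1]]]'
```

```text
time: 23.78
eef_pos: [496.9, -254.8, 42.0]
tcp_rot: [2.22, 2.223, 0.0]
contact_force: [-0.5, -0.1, -0.6]
gripper_width: 0.697
gripper_force: 64.6
```

```bash
python3 -m creep '[[[0,0,0,0,0,0.02,1],[0,0,0,0,0,0,1],[0,0,0,0,0,0,1]]]'
```

```text
time: 24.15
eef_pos: [497.1, -254.9, 41.9]
tcp_rot: [2.22, 2.222, 0.0]
contact_force: [-2.2, 1.5, 4.9]
gripper_width: 0.7
gripper_force: 65.5
```

```bash
python3 -m creep '[[[0,0,0,0,0,0,0.2],[0,0,0,0,0,0,-0.2],[0,0,0,0,0,0,-1],[0,0,0,0,0,0,-1],[0,0,0,0,0,-0.6,-1],[0,0,0,0,0,-0.7,-1],[0,0,0,0,0,-0.7,-1],[0,0,0,0,0,0,-1],[0,0,0,0.95,0,0,-1],[0,0,0,0.95,0,0,-1],[0,0,0,0.95,0,0,-1],[0,0,0,0.95,0,0,-1]]]'
python3 -m creep '[[[0,0,0,0.95,0,0,-1],[0,0,0,0.95,0,0,-1],[0,0,0,0.95,0,0,-1],[0,0,0,0.95,0,0,-1],[0,0,0,0.95,0,0,-1],[0,0,0,0.95,0,0,-1],[0,0,0,0.95,0,0,-1],[0,0,0,0.95,0,0,-1],[0,0,0,0.95,0,0,-1],[0,0,0,0.95,0.04,0,-1],[0,0,0,0.88,0.04,0,-1],[0,0,0,0,0,0,-1]]]'
python3 -m creep '[[[0,0,0,0,0,0,-1]]]'
python3 - <<'E'
from h import *
t=cv2.cvtColor(manip.get_image("top"),cv2.COLOR_RGB2BGR)
s=cv2.cvtColor(manip.get_image("scene"),cv2.COLOR_RGB2BGR)
a=cv2.resize(t[190:240,280:420],None,fx=2.8,fy=2.8);b=cv2.resize(s[110:350,200:370],None,fx=2.3,fy=2.3)
o=np.zeros((560,790,3),np.uint8);o[:140,:392]=a;o[:552,396:787]=b
cv2.imwrite("pics/c5.png",o)
E
```

```text
time: 25.65
eef_pos: [495.9, -101.4, 119.4]
tcp_rot: [-2.219, -2.221, 0.002]
contact_force: [0.0, 0.9, 0.1]
gripper_width: 0.999
gripper_force: 0.0
time: 27.15
eef_pos: [498.4, 314.1, 119.0]
tcp_rot: [-2.216, -2.225, 0.004]
contact_force: [-0.3, -0.3, -1.1]
gripper_width: 0.999
gripper_force: 0.0
time: 27.28
eef_pos: [499.0, 311.8, 119.7]
tcp_rot: [-2.22, -2.223, 0.004]
contact_force: [0.5, -0.4, -0.9]
gripper_width: 0.999
gripper_force: 0.0
```

View pics/c5.png

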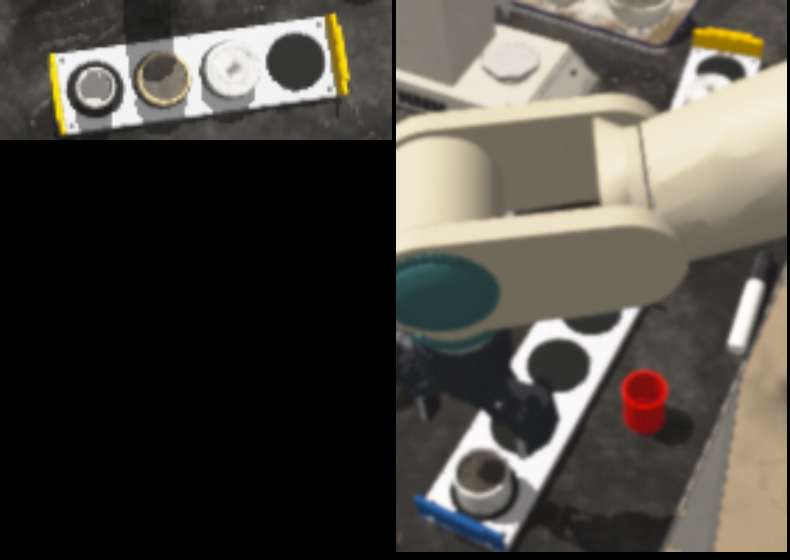

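The tin sits on the third pad, with its lid at about (362,215) in the top view. The gripper is over the short cup.

```bash
python3 -m creep '[[[0,0,0,0.01,0.02,0.7,-1],[0,0,0,0,0,0.7,-1],[0,0,0,0,0,0.62,-1],[0,0,0,0,0,0,-1],[0,0,0,0,0,0,1],[0,0,0,0,0,0,1],[0,0,0,0,0,0,1],[0,0,0,0,0,0,1],[0,0,0,0,0,0,1],[0,0,0,0,0,0,1]]]'
python3 -m creep '[[[0,0,0,0,0,-0.3,1],[0,0,0,0,0,-0.6,1],[0,0,0,0,0,-0.6,1],[0,0,0,0,0,-0.9,1],[0,0,0,0,0,-0.6,1],[0,0,0,0,0,0,1]]]'
```

```text
time: 28.62
eef_pos: [501.3, 313.3, 42.5]
tcp_rot: [2.219, 2.222, 0.005]
contact_force: [-0.4, -1.3, 6.2]
gripper_width: 0.588
gripper_force: 62.7
time: 29.38
eef_pos: [501.1, 313.4, 163.1]
tcp_rot: [2.219, 2.222, 0.008]
contact_force: [0.6, -0.4, -1.4]
gripper_width: 0.589
gripper_force: 62.6
```

```bash
python3 -m creep '[[[0,0,0,-0.95,0,0,1],[0,0,0,-0.95,0,0,1],[0,0,0,-0.95,0,0,1],[0,0,0,-0.95,0,0,1],[0,0,0,-0.95,0,0,1],[0,0,0,-0.95,0,0,1],[0,0,0,-0.95,0,0,1],[0,0,0,-0.95,0,0,1],[0,0,0,-0.95,0,0,1],[0,0,0,-0.95,0,0,1],[0,0,0,-0.95,0,0,1],[0,0,0,-0.95,0,0,1]]]'
python3 -m creep '[[[0,0,0,-0.95,0.05,0,1],[0,0,0,-0.95,0.05,0,1],[0,0,0,-0.95,0.05,0,1],[0,0,0,-0.95,0.04,0,1],[0,0,0,-0.89,0,0,1],[0,0,0,0,0,0.5,1],[0,0,0,0,0,0.9,1],[0,0,0,0,0,0.6,1],[0,0,0,0,0,0,1],[0,0,0,0,0,0,1]]]'
```

```text
time: 30.88
eef_pos: [500.0, -144.1, 158.8]
tcp_rot: [-2.219, -2.221, 0.001]
contact_force: [-0.3, -0.5, -0.8]
gripper_width: 0.587
gripper_force: 62.6
time: 32.12
eef_pos: [508.9, -330.4, 80.8]
tcp_rot: [2.219, 2.223, 0.0]
contact_force: [-0.2, 0.4, -1.7]
gripper_width: 0.585
gripper_force: 62.7
```

```bash
python3 -m creep '[[[0,0,0,0,0,0.3,1],[0,0,0,0,0,0.3,1],[0,0,0,0,0,0.2,1],[0,0,0,0,0,0.08,1],[0,0,0,0,0,0.04,1],[0,0,0,0,0,0.02,1],[0,0,0,0,0,0.01,1],[0,0,0,0,0,0.01,1],[0,0,0,0,0,0,1],[0,0,0,0,0,0,1]]]'
```

```text
time: 33.38
eef_pos: [508.7, -330.9, 42.5]
tcp_rot: [2.22, 2.222, -0.0]
contact_force: [-2.3, 0.1, 4.8]
gripper_width: 0.59
gripper_force: 63.3
```

Contact. I'll release, retreat up and toward the robot's right, then check.

```bash
python3 -m creep '[[[0,0,0,0,0,0,0.2],[0,0,0,0,0,0,-0.2],[0,0,0,0,0,0,-1],[0,0,0,0,0,0,-1],[0,0,0,0,0,-0.6,-1],[0,0,0,0,0,-0.7,-1],[0,0,0,0,0,-0.9,-1],[0,0,0,0,0,-0.9,-1],[0,0,0,-0.9,-0.9,-0.5,-1],[0,0,0,-0.9,-0.9,0,-1],[0,0,0,-0.9,-0.9,0,-1],[0,0,0,-0.9,-0.9,0,-1]]]'
python3 -m creep '[[[0,0,0,-0.5,-0.9,0,-1],[0,0,0,0,-0.5,0,-1],[0,0,0,0,0,0,-1],[0,0,0,0,0,0,-1]]]'
python3 - <<'E'
from h import *
t=cv2.cvtColor(manip.get_image("top"),cv2.COLOR_RGB2BGR)
s=cv2.cvtColor(manip.get_image("scene"),cv2.COLOR_RGB2BGR)
a=cv2.resize(t[185:255,150:420],None,fx=2.9,fy=2.9);b=cv2.resize(s[110:230,270:400],None,fx=2.9,fy=2.9)
o=np.zeros((600,790,3),np.uint8);o[:203,:783]=a;o[210:558,:377]=b
cv2.imwrite("pics/c6.png",o)
E
```

```text
time: 34.88
eef_pos: [363.5, -475.8, 185.7]
tcp_rot: [2.22, 2.223, 0.0]
contact_force: [0.9, 0.3, -0.0]
gripper_width: 1.002
gripper_force: 0.0
time: 35.38
eef_pos: [309.9, -494.3, 186.0]
tcp_rot: [2.218, 2.224, 0.0]
contact_force: [0.8, -0.5, 0.1]
gripper_width: 1.006
gripper_force: 0.0
```

View pics/c6.png

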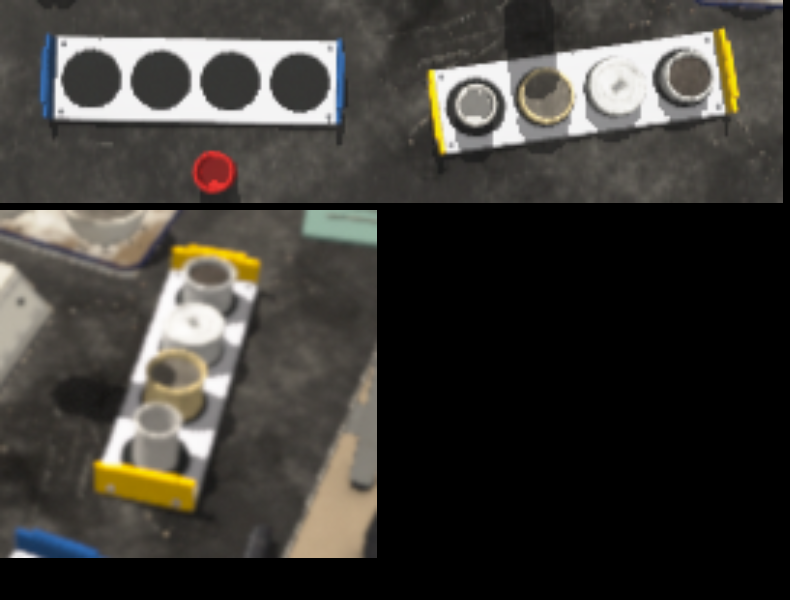

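All four stand upright on the yellow rack: steel, brass, tin, short from left to right, with tops at crop (475,103), (546,97), (616,86), (687,76). I'll check the centring numerically.

Run:
```python
from h import *
pad=np.array([[474.7,-104.8],[486.6,-179.4],[497.3,-254.4],[508.5,-330.1]])
for p,(u,v,z) in zip(pad,((475,103,66),(546,97,56),(616,86,50),(687,76,52))):
    print((cast("top",[150+u/2.9,185+v/2.9],z)[0,:2]-p).round(1))
bl=cv2.cvtColor(manip.get_image("top"),cv2.COLOR_RGB2GRAY)
m=np.zeros(bl.shape,bool);m[198:226,170:264]=1
for c,s in blobs((bl<70)&m,150): print("bluepad",cast("top",c,16).round(1))
```

```text
[0.7 2.1]
[-3.6  1.4]
[-1.6  1.7]
[-1.7  3. ]
bluepad [[502.  313.2  16. ]]
bluepad [[501.9 237.2  16. ]]
bluepad [[500.7 161.2  16. ]]
bluepad [[500.2  85.6  16. ]]
```

All are within about 4 mm of their pad centres, so I'm handing in.

```bash
python3 -c "
from workcell import manip
print(manip.sign_off())"
```

```text
the job is handed in; nothing more can be done
None
```

The job is handed in: on the yellow rack, from the right, stand the short cup, tin, brass cup and steel cup, upright, released and within about 4 mm of their pad centres by the top camera; the last reading before hand-in was 35.4 s of the 109 s allowed.

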